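Slide the canister tray back into its bay

TASK

Push the loaded canister tray, low on its front wall, back across the worktop into the low wooden bay behind it, until it is fully home against the bay's back rail and square with it. The tray is heavy and top-heavy: it must slide flat, with both canisters left standing in it and untouched. Only push: do not lift or grip the tray or reach over into it, leave the other things where they stand, and draw back when it is home.

Things in the scene. Friction and masses are not known exactly. Their poses are not given: they have to be found in the camera images.
- tray: Loose brown wooden tray, 186 (x) x 250 (y) x 56 mm high, flat underside, about 1.1 kg loaded. Origin: centre of underside; x from front wall (robot side) to back wall, y left, z up. Front wall's outer face: x = -93 mm, upright, 8 mm thick, 56 mm high; canister fronts stand 69 mm behind it. Slides flat, at some 5 to 15 N, if pushed below 50 mm height; pushed on the canisters it tips.
- bay: Fixed U of pale wooden rails 22 mm high, open to the front. Origin: on the worktop where the tray's origin lies when home; axes as the home tray's, x to the back rail. Back rail face: x = +93 mm; side rails' inner faces: y = +-140 mm (15 mm clear each side), x = 30 to 93; splayed mouth 320 mm wide at x = -9. Tray starts 145 to 160 mm in front, up to 22 mm aside, turned up to 0.2 rad.
- canister_left: Loose dark red canister with chrome lid, 105 mm across, 176 mm high, standing in the tray's left back compartment. Origin: centre of its underside, 6 mm above the tray's underside, at about x = 29, y = 60 mm in the tray's frame. It is not to be touched.
- canister_right: The like canister in the tray's right back compartment, at about x = 29, y = -60 mm in the tray's frame. It is not to be touched.
- spoon: Loose table spoon, 187 mm long, lying along y in the tray's front compartment. It just travels along in the tray.
- mug: Loose white mug, 95 mm high, bystander to the right of the work. Origin: underside. Leave alone.
- candle: Loose pillar candle, 52 mm across, 144 mm high, bystander to the right of the work. Origin: underside. Leave alone.

How it is judged (in metres and radians):
At the end, for the whole second after the job is handed in: The tray lies flat in the bay: within 8 mm of the back rail, within 20 mm of the bay's middle line, square to it within 0.06 rad, at rest, both canisters standing upright in their own compartments (x of tray in the frame of bay above -0.008 m and y of tray in the frame of bay between -0.02 and 0.02 m and angle between the x axis of tray and the x axis of bay, either way round below 0.06 rad and height (world z) of tray below 0.006 m and angle between tray's own z axis and vertical below 0.04 rad and x of canister_left in the frame of tray between 0.014 and 0.044 m and y of canister_left in the frame of tray between 0.045 and 0.075 m and angle between each of canister_left, canister_right's own z axis and vertical below 0.1 rad and z of each of canister_left, canister_right in the frame of tray below 0.016 m and x of canister_right in the frame of tray between 0.014 and 0.044 m and y of canister_right in the frame of tray between -0.075 and -0.045 m and linear speed of tray below 0.01 m/s); the robot touches nothing.
It fails at once if the tray is tipped (more than 0.08 rad) or lifted (more than 12 mm) (angle between tray's own z axis and vertical above 0.08 rad or height (world z) of tray above 0.012 m).
It fails at once if a canister is tipped or lifted out of its place, or the spoon leaves the tray (z of spoon in the frame of tray above 0.06 m or angle between any of canister_left, canister_right's own z axis and vertical above 0.15 rad or z of any of canister_left, canister_right in the frame of tray above 0.03 m).
It fails at once if the robot touches a canister (contact force between any of the arm, the fingers and canister_left above 1 N or contact force between any of the arm, the fingers and canister_right above 1 N).
It fails at once if the fingers reach over into the tray or take hold of its walls (grasp point inside its outline, less than 90 mm up) (x of the grasp point in the frame of tray between -0.091 and 0.091 m and y of the grasp point in the frame of tray between -0.123 and 0.123 m and z of the grasp point in the frame of tray below 0.09 m).
It fails at once if the mug or candle is moved by more than 20 mm (distance of any of mug, candle from where it was at the start of the episode above 0.02 m).
It also fails if it takes over 56 s, if anything falls off the work surface, if the arm or the gripper's body presses on something with over 40 N, if the wrist force passes 120 N, or if a joint passes its speed limit or range.

ROBOT

A 6-joint arm with a two-finger parallel gripper is mounted at the origin on a cart in front of the work surface, level with it; the furniture and walls round the work are solid. World frame = base frame: x ahead of the robot, y to its left, z up, the work surface at z = 0. Lengths are in mm, angles in rad, forces in N, time in s.
With the tool pointing down it reaches from about 275 to 750 mm from the base axis. Payload 10.2 kg.
Tool frame: the origin (TCP) lies at the very end of the fingers, on their centre line; the grasp point (between the pads) lies 19 mm behind it; z points along the fingers, y is the direction in which the jaws open and shut (so a half turn about z gives the same grasp; the last joint's range is limited). The gripper opens to 85 mm and grips with 20 to 120 N. Pads are 22 mm wide; open, the fingers measure 114 mm over their backs; the gripper's body (76 mm by 85 mm) begins 54 mm behind the grasp point. The pads swing forward as they close: fully open they stand 13 mm farther back than shut.
Start: joints at [1.11, 0.313, 1.498, -0, 1.331, -0.223], TCP at [123.684, 510.229, 231.294] pointing down, gripper open.
Joint ranges: [-2.94, 2.94], [-0.97, 2.17], [0.19, 2.56], [-1.23, 4.37], [0.02, 3.11], [-2.88, 2.88]. Speed limits (rad/s): [2.39, 2.39, 3.01, 3.14, 3.14, 3.14].

INTERFACE

Orientations are given as a unit quaternion [w, x, y, z].
In Python, from rig import ctrl, eyes, order gives the robot as it stands.
- The arm moves only by the tool move_arm, never from a script. Its argument "deltas" is a list of rows, each a list of 6 numbers: the shift along the tool's x, y, z in cm, then the turn, a rotation vector about the tool's x, y, z in degrees. A call has exactly 10 rows; each row shifts and turns the commanded pose from where the row before left it, along the tool's axes as they then stand; what a row does not reach is not made up. A row lasts 1/10 s, in which the tool goes at most 50 mm and 8.59 degrees, less where a joint would pass 70% of its speed; a pose out of reach is approached as far as the arm can. A call is refused whole if a number of a shift passes 5 or a number of a turn 8.59, either way. A call with a gripper value outside its range is refused whole. "grip" is the finger opening in cm, from 0 to 8.54, set as the call begins (left out, the last holds). The fingers move at their own pace and stop on an object; "newtons" is the grip in N (left out, the last holds). Time passes only in rows, so rows that do not move let the fingers close, or fill a call up. It gives the time, the measured TCP pose, the force and the opening at its end, in the units of the state.
- ctrl.sense(): the state, without advancing time (a new reading comes with each control period).
- eyes.capture(name): name is "scene" or "top" or "wrist"; returns the picture (420x560x3 uint8, blue, green, red); there is no depth.
- eyes.camera_params(name): a dict with "K" (3x3 intrinsics, pixels), "camera_from_world" (4x4, takes a point from world to camera coordinates). Camera axes: x right, y down, z forward; pixel columns grow to the right and rows downward; lengths in mm; the calibration is good to about 2 mm. A picture is of the moment at which its call begins: read the wrist's pose just before it. camera_params takes no time and is no camera call; for the wrist camera it gives the pose at the moment of the call.
- order.finish_job(): hands the job in, once; it reports no verdict.
The state is a dict: "time_s": time; "joints": joint angles; "dq": joint speeds; "tau": joint torques, N m; "eef_pos": TCP position; "ee_rot": TCP orientation; "force": force on the tool from outside, world axes, zero at the start; "wrist_torque": the same for the moment, N m; "grip_width": opening from 0.0 (shut) to 1.0 (fully open).
Only numpy, scipy, OpenCV 4.12 (cv2) and the standard library are available. Lean on these libraries where they do the work, as an engineer would, in place of code of your own. Each camera call takes 0.05 s, during which the arm holds its last target.

## Working session

There is one attempt and no reset: what is moved stays moved. The work goes in short steps, Python scripts to look and compute and a tool call to move; the robot and the scene stay as the last step left them, time stands still between calls to the robot, and variables do not carry over. Pictures are saved under pics/ and viewed, and the job is handed in when it is done.

Besides the shell and the picture viewer there is one more tool, called after ">>>" as name([rows], argument=value, ...), one row to a line, values as JSON. move_arm: Moves the arm, as the interface text tells. Its arguments: {"type":"object","properties":{"deltas":{"type":"array"},"grip":{"type":"number"},"newtons":{"type":"number"}},"required":["deltas"]}

```bash
mkdir -p pics; ls
python3 - <<'E'
from rig import ctrl, eyes, order
import cv2,numpy as np
s=ctrl.sense(); print(s)
for n in ["scene","top"]:
    im=eyes.capture(n); cv2.imwrite(f"pics/{n}0.png",im)
    p=eyes.camera_params(n); print(n,p["K"],p["camera_from_world"])
E
```

```text
pics
{'time_s': 0.0, 'joints': array([ 1.10956616e+00,  3.13462832e-01,  1.49841058e+00, -8.61052563e-07,
        1.33099347e+00, -2.23444470e-01]), 'dq': array([ 1.23487605e-03, -1.28321785e-04,  2.85559684e-04,  1.24885651e-03,
       -6.06852103e-05, -7.16610465e-04]), 'tau': array([-2.22683069e-03, -4.12265861e+01, -2.59744370e+01, -3.65471005e-04,
        4.18257012e-03,  1.23020553e-05]), 'eef_pos': array([123.58729648, 509.99411232, 230.73848373]), 'ee_rot': array([-2.13478364e-04,  1.18612819e-01,  9.92940377e-01, -6.00283290e-04]), 'force': array([-0.77668125, -0.13374293, -0.70764334]), 'wrist_torque': array([ 0.00913653,  0.02119999, -0.00636875]), 'grip_width': 0.9980001233696983}
scene [[381.25117139   0.         284.60371787]
 [  0.         381.25117139 208.12256281]
 [  0.           0.           1.        ]] [[ 1.38956875e-01  9.90276389e-01 -6.60758942e-03 -7.16623370e+01]
 [ 7.65987501e-01 -1.11708542e-01 -6.33075312e-01 -3.83396036e+02]
 [-6.27657658e-01  8.29088361e-02 -7.74062006e-01  1.21873721e+03]
 [ 0.00000000e+00  0.00000000e+00  0.00000000e+00  1.00000000e+00]]
top [[424.89696399   0.         277.63709941]
 [  0.         424.89696399 209.12459953]
 [  0.           0.           1.        ]] [[-2.58892923e-01 -9.65784321e-01  1.53329426e-02  1.21062468e+02]
 [-7.63057781e-01  1.94764777e-01 -6.16286869e-01  4.34262342e+02]
 [ 5.92213879e-01 -1.71252230e-01 -7.87372463e-01  6.50850305e+02]
 [ 0.00000000e+00  0.00000000e+00  0.00000000e+00  1.00000000e+00]]
```

View pics/scene0.png

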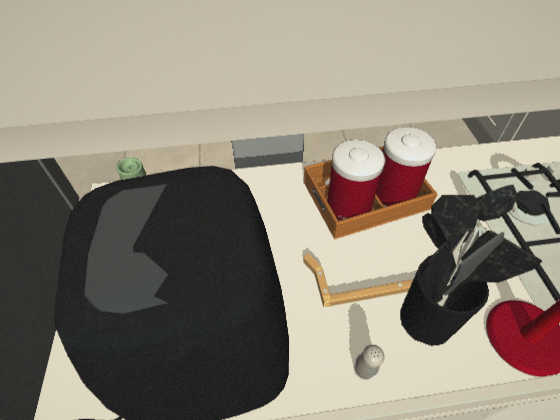

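View pics/top0.png

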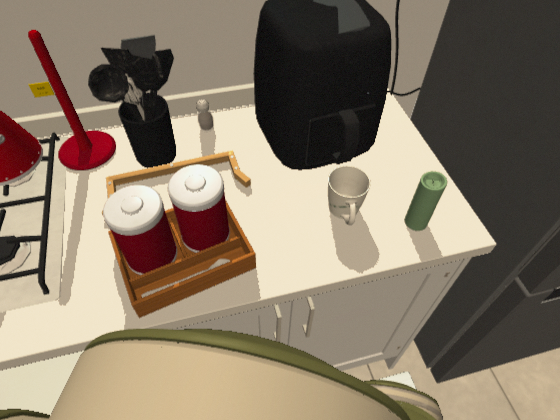

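The scene view looks from behind: tray at about (370,190), bay rail from (325,300) to (415,285), partly hidden by the utensil pot. In the top view, the tray's front wall runs (138,305)–(252,265), and the bay's back rail runs (108,185)–(235,158). Enlarging both.

Run:
```python
import cv2
a=cv2.imread('pics/top0.png')[140:320,90:270]; cv2.imwrite('pics/topc.png',cv2.resize(a,None,fx=3.3,fy=3.3,interpolation=cv2.INTER_CUBIC))
a=cv2.imread('pics/scene0.png')[120:315,290:450]; cv2.imwrite('pics/scenec.png',cv2.resize(a,None,fx=3,fy=3,interpolation=cv2.INTER_CUBIC))
```

```text
(no output)
```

View pics/topc.png

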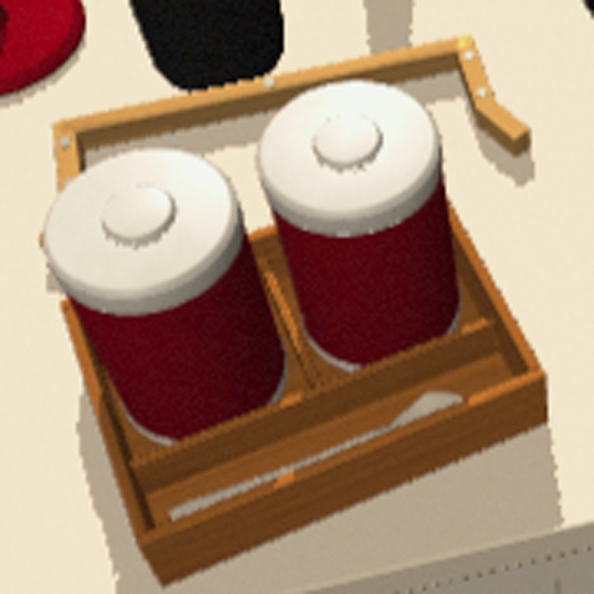

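View pics/scenec.png

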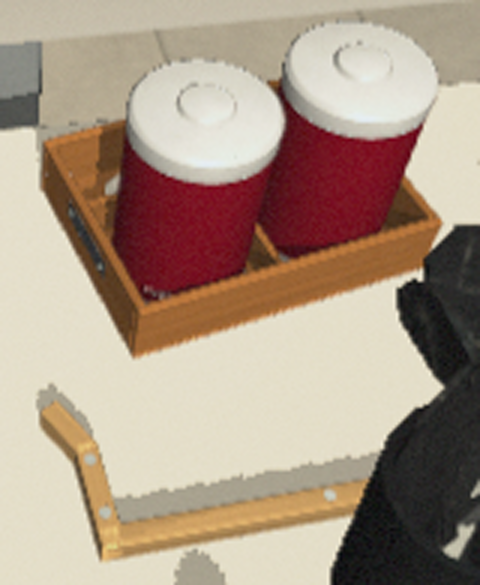

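```bash
cat > h.py <<'E'
from rig import ctrl, eyes, order
import cv2,numpy as np
def ray(n,uv,z,p=None):
    p=p or eyes.camera_params(n); K=np.array(p["K"]);T=np.array(p["camera_from_world"]);R=T[:3,:3];c=-R.T@T[:3,3]
    d=R.T@np.linalg.inv(K)@np.array([uv[0],uv[1],1.]); s=(z-c[2])/d[2]; return (c+s*d)[:2]
def proj(n,P,p=None):
    p=p or eyes.camera_params(n); T=np.array(p["camera_from_world"]);q=T[:3,:3]@np.array(P,float)+T[:3,3];q=np.array(p["K"])@q;return q[:2]/q[2]
E
python3 - <<'E'
from h import *
def t(u,v,z):return ray("top",(90+(u+.5)/3.3-.5,140+(v+.5)/3.3-.5),z).round(1)
def s(u,v,z):return ray("scene",(290+(u+.5)/3-.5,120+(v+.5)/3-.5),z).round(1)
for n,a in dict(FLb=(165,585,0),FRb=(546,420,0),FLt=(143,542,56),FRt=(546,375,56),BLt=(65,302,56),bayBLo=(57,125,22),bayBRo=(468,40,22),bayBLi=(80,140,22),bayBRi=(460,62,22),sideRfront_o=(530,132,22)).items(): print("top",n,t(*a))
for n,a in dict(BRb=(136,355,0),BRt=(136,310,56),FRt=(43,145,56),BLt=(440,222,56),BLb=(435,262,0),bayBRi_t=(116,523,22),backi2=(365,482,22),backRo_t=(103,548,22),sideknee_i=(99,447,22), sideknee_o=(78,460,22),mouth=(55,402,22),mouth_o=(42,415,22)).items(): print("scene",n,s(*a))
E
```

```text
top FLb [373.2 301.1]
top FRb [425.4  60.3]
top FLt [373.4 299.9]
top FRt [423.6  59.2]
top BLt [550.5 337.5]
top bayBLo [738.8 348.4]
top bayBRo [752.2  44.6]
top bayBLi [720.  332.9]
top bayBRi [730.6  55. ]
top sideRfront_o [648.5  19.5]
scene BRb [602.2 101.2]
scene BRt [601.8  95.8]
scene FRt [430.4  59.1]
scene BLt [553.9 339. ]
scene BLb [548.8 354.6]
scene bayBRi_t [743.9  53.7]
scene backi2 [738.3 222.9]
scene backRo_t [759.8  41.9]
scene sideknee_i [687.3  54.2]
scene sideknee_o [695.   38.2]
scene mouth [647.7  31.1]
scene mouth_o [656.8  20.3]
```

Measured: tray at about (488,199) with yaw 0.208, and bay origin at about (643,191.5) with yaw 0.04. The tray is therefore 155 mm in front, 14 mm to the left and turned 0.17, which fits the spec. First I'll push the left part of the front wall to turn the tray clockwise, then use a two-finger push to bring it home.

>>> move_arm([
  [-2.64,-1.91,0.3,0,0,0],
  [-2.64,-1.91,0.3,0,0,0],
  [-2.64,-1.91,0.3,0,0,0],
  [-2.64,-1.91,0.3,0,0,0],
  [-2.64,-1.91,0.3,0,0,0],
  [-2.64,-1.91,0.3,0,0,0],
  [-2.64,-1.91,0.3,0,0,0],
  [-2.64,-1.91,0.3,0,0,0],
  [-2.64,-1.91,0.3,0,0,0],
  [-2.64,-1.91,0.3,0,0,0],
], grip=0)

```text
time_s: 1.1
eef_pos: [335.8, 261.2, 201.0]
ee_rot: [-0.0, 0.119, 0.993, -0.0]
force: [-0.9, -0.2, -0.9]
grip_width: -0.002
```

>>> move_arm([
  [0,0,0,0,0,-5.1],
  [0,0,0,0,0,-5.1],
  [0,0,0,0,0,-5.1],
  [0,0,0,0,0,-5.1],
  [0,0,0,0,0,-5.1],
  [0,0,0,0,-3,0],
  [0,0,0,0,-3,0],
  [0,0,0,0,-3,0],
  [0,0,0,0,-3,0],
  [0,0,0,0,0,0],
])

```text
time_s: 2.1
eef_pos: [334.4, 262.3, 201.1]
ee_rot: [0.104, -0.103, 0.989, 0.011]
force: [-0.0, -0.2, -0.2]
grip_width: 0.003
```

```bash
cat >> h.py <<'E'
from scipy.spatial.transform import Rotation as Ro
def rot(s=None):
    s=s or ctrl.sense(); q=s["ee_rot"]; return Ro.from_quat([q[1],q[2],q[3],q[0]])
def want(yaw,tilt):  # tool y=(-sin,cos), tool x=-(cos,sin), then tilt deg about tool y
    c,sn=np.cos(yaw),np.sin(yaw)
    return Ro.from_matrix(np.array([[-c,-sn,0],[-sn,c,0],[0,0,-1]]))*Ro.from_rotvec([0,-np.radians(tilt),0])
def state():
    s=ctrl.sense();R=rot(s).as_matrix();print("t",round(s["time_s"],2),"pos",s["eef_pos"].round(1),"F",s["force"].round(1),"grip",round(s["grip_width"],2),
     "yaw",round(np.arctan2(-R[0,1],R[1,1]),3),"tilt",np.degrees(np.arccos(-R[2,2])).round(2));return s
def plan(target,yaw=None,tilt=None):
    s=ctrl.sense();R=rot(s)
    if yaw is not None:
        W=want(yaw,tilt); print("turn deg (first)",np.degrees((R.inv()*W).as_rotvec()).round(2)); R=W
    print("then shift cm",(R.inv().apply(np.array(target)-s["eef_pos"])/10).round(2))
E
python3 - <<'E'
from h import *
state(); plan([341,260,18],.208,12)
im=eyes.capture("top"); cv2.imwrite("pics/top1.png",im)
# worktop edge near tray
print(ray("top",(90+594/3.3,140+520/3.3),0), ray("top",(150,320),0))
E
```

```text
t 2.1 pos [334.4 262.3 201.1] F [-0.  -0.2 -0.2] grip 0.0 yaw 0.208 tilt 11.99
turn deg (first) [-0.01 -0.01 -0.01]
then shift cm [ 3.22 -0.36 18.03]
[349.43429356  47.49314763] [361.86670584 282.40055613]
```

View pics/top1.png

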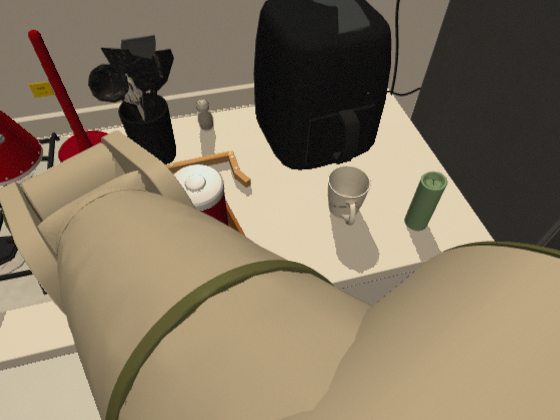

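>>> move_arm([
  [0.32,-0.04,1.8,0,0,0],
  [0.32,-0.04,1.8,0,0,0],
  [0.32,-0.04,1.8,0,0,0],
  [0.32,-0.04,1.8,0,0,0],
  [0.32,-0.04,1.8,0,0,0],
  [0.32,-0.04,1.8,0,0,0],
  [0.32,-0.04,1.8,0,0,0],
  [0.32,-0.04,1.8,0,0,0],
  [0.32,-0.04,1.8,0,0,0],
  [0.32,-0.04,1.8,0,0,0],
])

```text
time_s: 3.15
eef_pos: [342.5, 259.7, 17.7]
ee_rot: [0.103, -0.103, 0.989, 0.011]
force: [0.8, -0.1, -0.3]
grip_width: 0.0
```

```bash
cat >> h.py <<'E'
def look(n,name,box,f):
    im=eyes.capture(n);x0,y0,x1,y1=box;cv2.imwrite("pics/"+name,cv2.resize(im[y0:y1,x0:x1],None,fx=f,fy=f,interpolation=cv2.INTER_CUBIC))
E
python3 - <<'E'
from h import *
state(); plan([380,268,18])
look("scene","s2.png",(290,120,450,315),3)
E
```

```text
t 3.15 pos [342.5 259.7  17.7] F [ 0.8 -0.1 -0.3] grip 0.0 yaw 0.207 tilt 11.93
then shift cm [-3.76  0.04  0.76]
```

View pics/s2.png

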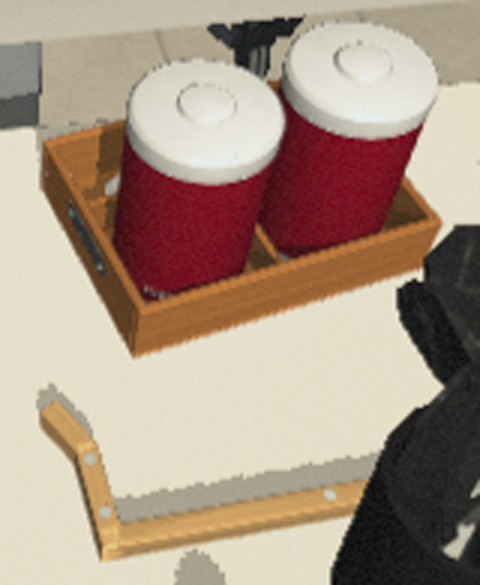

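The tray is unmoved and the gripper is in front of it, behind the canisters. I'll advance slowly into contact.

>>> move_arm([
  [-0.49,0,0.1,0,0,0],
  [-0.49,0,0.1,0,0,0],
  [-0.49,0,0.1,0,0,0],
  [-0.49,0,0.1,0,0,0],
  [-0.49,0,0.1,0,0,0],
  [-0.49,0,0.1,0,0,0],
  [-0.49,0,0.1,0,0,0],
  [-0.49,0,0.1,0,0,0],
  [-0.49,0,0.1,0,0,0],
  [0,0,0,0,0,0],
])

```text
time_s: 4.2
eef_pos: [385.9, 269.1, 18.7]
ee_rot: [0.103, -0.103, 0.989, 0.011]
force: [-1.5, 0.4, 0.3]
grip_width: 0.002
```

Run:
```python
from h import *
state()
look("scene","s3.png",(290,120,450,315),3)
```

```text
t 4.2 pos [385.9 269.1  18.7] F [-1.5  0.4  0.3] grip 0.0 yaw 0.207 tilt 11.92
```

View pics/s3.png

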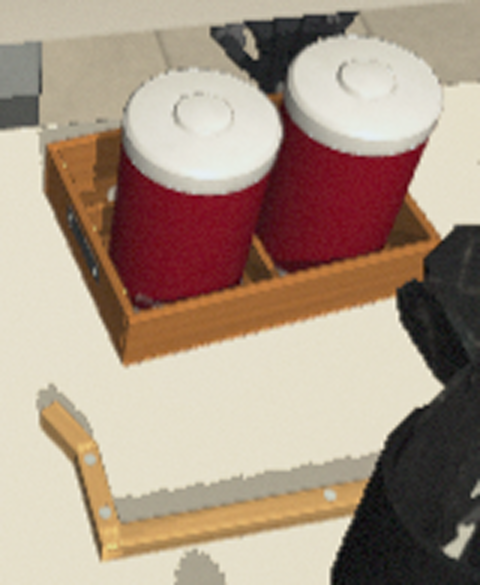

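Contact made: the tray has turned a little clockwise and lies flat. Continuing.

>>> move_arm([
  [-0.34,-0.04,0.07,0,0,0],
  [-0.34,-0.04,0.07,0,0,0],
  [-0.34,-0.04,0.07,0,0,0],
  [-0.34,-0.04,0.07,0,0,0],
  [-0.34,-0.04,0.07,0,0,0],
  [-0.34,-0.04,0.07,0,0,0],
  [-0.34,-0.04,0.07,0,0,0],
  [-0.34,-0.04,0.07,0,0,0],
  [-0.34,-0.04,0.07,0,0,0],
  [0,0,0,0,0,0],
])

```text
time_s: 5.25
eef_pos: [417.1, 271.9, 18.9]
ee_rot: [0.103, -0.103, 0.989, 0.011]
force: [-1.8, 0.4, -1.6]
grip_width: 0.002
```

Run:
```python
from h import *
state()
look("scene","s4.png",(290,120,450,315),3)
```

```text
t 5.25 pos [417.1 271.9  18.9] F [-1.8  0.4 -1.6] grip 0.0 yaw 0.207 tilt 11.94
```

View pics/s4.png

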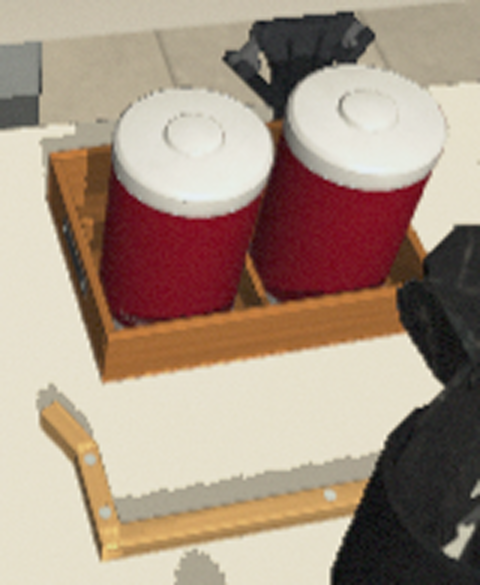

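```bash
cat >> h.py <<'E'
def sc(u,v,z):return ray("scene",(290+(u+.5)/3-.5,120+(v+.5)/3-.5),z)
O=np.array([645.,191.5]);BY=.04
def tray(BRb,BRt,FRt,Bt2):
    b=(sc(*BRb,0)+sc(*BRt,56))/2;f=sc(*FRt,56);e=sc(*Bt2,56);bt=sc(*BRt,56)
    y1=np.arctan2(-(e-bt)[0],(e-bt)[1]);y2=np.arctan2((bt-f)[1],(bt-f)[0])
    yaw=(y1+y2)/2;c,s=np.cos(yaw),np.sin(yaw)
    o=b-np.array([[c,-s],[s,c]])@[93,-125]
    B=np.array([[np.cos(BY),np.sin(BY)],[-np.sin(BY),np.cos(BY)]])
    print("BR",sc(*BRb,0).round(1),bt.round(1),"FR",f.round(1),"len",np.linalg.norm(bt-f).round(1),"yaws",y1.round(3),y2.round(3),"tray",o.round(1),"in bay",(B@(o-O)).round(1),"rel yaw",round(yaw-BY,3))
E
python3 - <<'E'
from h import *
tray((136,355),(136,310),(43,145),(440,222))
tray((105,382),(105,342),(49,157),(400,292))
E
```

```text
BR [602.2 101.2] [601.8  95.8] FR [430.4  59.1] len 175.3 yaws 0.195 0.211 tray [485.7 202.2] in bay [-158.7   17.1] rel yaw 0.163
BR [622.3  73.6] [625.8  68.6] FR [444.2  61.5] len 181.7 yaws 0.058 0.039 tray [525.1 191.4] in bay [-119.8    4.7] rel yaw 0.009
```

Tray is now nearly square and about 5 mm left of the middle. I'll back off, open the gripper and make a two-finger push.

>>> move_arm([
  [0.8,0,-0.15,0,0,0],
  [0.8,0,-0.15,0,0,0],
  [0.8,0,-0.15,0,0,0],
  [0.8,0,-0.15,0,0,0],
  [0.8,0,-0.15,0,0,0],
  [0.8,0,-0.15,0,0,0],
  [0,0,0,0,0,0],
  [0,0,0,0,0,0],
  [0,0,0,0,0,0],
  [0,0,0,0,0,0],
])

```text
time_s: 6.3
eef_pos: [370.0, 261.9, 18.0]
ee_rot: [0.104, -0.103, 0.989, 0.011]
force: [0.2, 0.3, -0.2]
grip_width: 0.001
```

Run:
```python
from h import *
state();plan([375,185,12],.045,12)
```

```text
t 6.3 pos [370.  261.9  18. ] F [ 0.2  0.3 -0.2] grip 0.0 yaw 0.207 tilt 12.02
turn deg (first) [1.94 0.02 9.08]
then shift cm [-0.03 -7.71  0.62]
```

>>> move_arm([
  [0,0,0,0.97,0.01,4.54],
  [0,0,0,0.97,0.01,4.54],
  [0,-1.1,0.09,0,0,0],
  [0,-1.1,0.09,0,0,0],
  [0,-1.1,0.09,0,0,0],
  [0,-1.1,0.09,0,0,0],
  [0,-1.1,0.09,0,0,0],
  [0,-1.1,0.09,0,0,0],
  [0,-1.1,0.08,0,0,0],
  [0,0,0,0,0,0],
], grip=8.5)

```text
time_s: 7.3
eef_pos: [374.6, 184.3, 11.8]
ee_rot: [0.104, -0.022, 0.994, 0.002]
force: [1.1, 0.4, 0.5]
grip_width: 0.995
```

Run:
```python
from h import *
state();plan([405,186.5,12],.045,12)
im=eyes.capture("wrist");cv2.imwrite("pics/w5.png",im)
```

```text
t 7.3 pos [374.6 184.3  11.8] F [1.1 0.4 0.5] grip 0.99 yaw 0.044 tilt 11.97
turn deg (first) [-0.03 -0.03 -0.07]
then shift cm [-2.98  0.08  0.62]
```

View pics/w5.png

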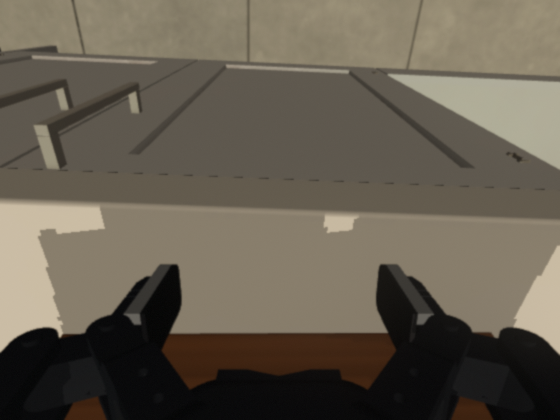

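Both fingers are in front of the wall and parallel to it. Pushing along the bay's axis.

>>> move_arm([
  [-0.59,-0.02,0.125,0,0,0],
  [-0.59,-0.02,0.125,0,0,0],
  [-0.59,-0.02,0.125,0,0,0],
  [-0.59,-0.02,0.125,0,0,0],
  [-0.59,-0.02,0.125,0,0,0],
  [-0.59,-0.02,0.125,0,0,0],
  [-0.59,-0.02,0.125,0,0,0],
  [-0.59,-0.02,0.125,0,0,0],
  [-0.59,-0.02,0.125,0,0,0],
  [-0.59,-0.02,0.125,0,0,0],
])

```text
time_s: 8.35
eef_pos: [433.3, 185.6, 11.4]
ee_rot: [0.102, -0.023, 0.995, 0.002]
force: [-10.4, -0.6, 7.8]
grip_width: 0.995
```

>>> move_arm([
  [-0.49,-0.03,0.104,0,0,0],
  [-0.49,-0.03,0.104,0,0,0],
  [-0.49,-0.03,0.104,0,0,0],
  [-0.49,-0.03,0.104,0,0,0],
  [-0.49,-0.03,0.104,0,0,0],
  [-0.49,-0.03,0.104,0,0,0],
  [-0.2,0,0.04,0,0,0],
  [0,0,0,0,0,0],
  [0,0,0,0,0,0],
  [0,0,0,0,0,0],
])

```text
time_s: 9.35
eef_pos: [465.9, 185.3, 11.5]
ee_rot: [0.103, -0.023, 0.994, 0.002]
force: [-5.2, -0.7, 2.5]
grip_width: 0.998
```

Run:
```python
from h import *
state()
look("scene","s6.png",(290,120,450,315),3)
```

```text
t 9.35 pos [465.9 185.3  11.5] F [-5.2 -0.7  2.5] grip 1.0 yaw 0.045 tilt 11.81
```

View pics/s6.png

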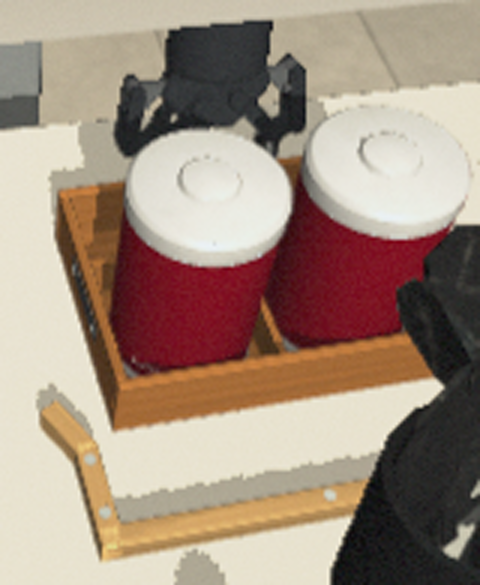

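Run:
```python
from h import *
tray((116,429),(118,386),(58,190),(415,342))
```

```text
BR [662.3  73.1] [662.4  69.8] FR [480.2  62.2] len 182.3 yaws 0.029 0.042 tray [565.  193.1] in bay [-79.9   4.8] rel yaw -0.005
```

Tray is square (rel. yaw about 0), 5 mm left and 80 mm short. Continuing straight.

>>> move_arm([
  [-0.59,-0.02,0.125,0,0,0],
  [-0.59,-0.02,0.125,0,0,0],
  [-0.59,-0.02,0.125,0,0,0],
  [-0.59,-0.02,0.125,0,0,0],
  [-0.59,-0.02,0.125,0,0,0],
  [-0.59,-0.02,0.125,0,0,0],
  [-0.59,-0.02,0.125,0,0,0],
  [-0.59,-0.02,0.125,0,0,0],
  [-0.59,-0.02,0.125,0,0,0],
  [-0.4,0,0.085,0,0,0],
])

```text
time_s: 10.4
eef_pos: [524.3, 186.2, 11.3]
ee_rot: [0.102, -0.023, 0.994, 0.002]
force: [-8.1, -0.2, 3.9]
grip_width: 0.997
```

Run:
```python
from h import *
state()
look("scene","s7.png",(290,120,450,315),3)
```

```text
t 10.4 pos [524.3 186.2  11.3] F [-8.1 -0.2  3.9] grip 1.0 yaw 0.045 tilt 11.76
```

View pics/s7.png

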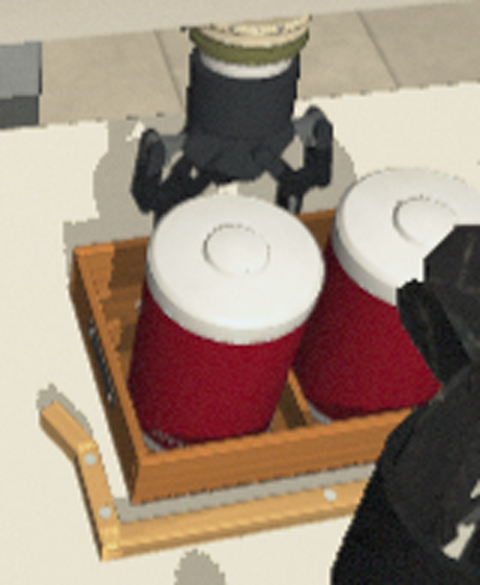

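The tray is inside the rails with a gap of about 20 mm left. Slowing down and watching the force.

>>> move_arm([
  [-0.2,0,0.042,0,0,0],
  [-0.2,0,0.042,0,0,0],
  [-0.2,0,0.042,0,0,0],
  [-0.2,0,0.042,0,0,0],
  [-0.2,0,0.042,0,0,0],
  [-0.2,0,0.042,0,0,0],
  [-0.2,0,0.042,0,0,0],
  [-0.2,0,0.042,0,0,0],
  [0,0,0,0,0,0],
  [0,0,0,0,0,0],
])

```text
time_s: 11.45
eef_pos: [540.7, 186.9, 11.4]
ee_rot: [0.103, -0.023, 0.994, 0.002]
force: [-5.0, -0.3, 0.5]
grip_width: 0.995
```

Run:
```python
from h import *
state()
look("scene","s8.png",(290,120,450,315),3)
```

```text
t 11.45 pos [540.7 186.9  11.4] F [-5.  -0.3  0.5] grip 1.0 yaw 0.045 tilt 11.83
```

View pics/s8.png

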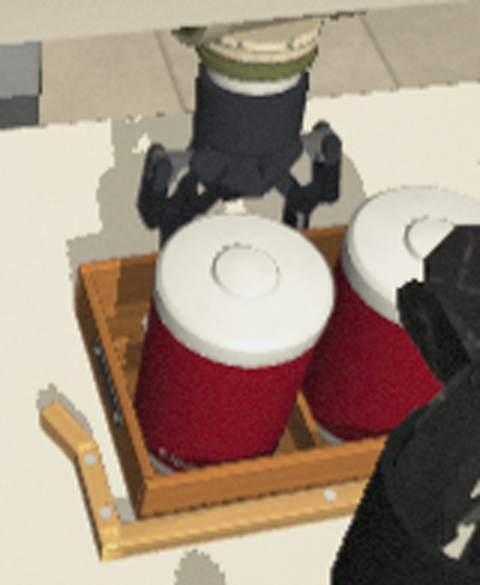

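Nearly closed. Creeping at 1 mm per row.

>>> move_arm([
  [-0.1,0,0.02,0,0,0],
  [-0.1,0,0.02,0,0,0],
  [-0.1,0,0.02,0,0,0],
  [-0.1,0,0.02,0,0,0],
  [-0.1,0,0.02,0,0,0],
  [0,0,0,0,0,0],
  [0,0,0,0,0,0],
  [0,0,0,0,0,0],
  [0,0,0,0,0,0],
  [0,0,0,0,0,0],
])

```text
time_s: 12.5
eef_pos: [543.2, 187.0, 11.2]
ee_rot: [0.1, -0.023, 0.995, 0.002]
force: [-22.0, -3.1, 13.0]
grip_width: 1.002
```

Run:
```python
from h import *
state()
look("scene","s9.png",(290,120,450,315),3)
```

```text
t 12.5 pos [543.2 187.   11.2] F [-22.   -3.1  13. ] grip 1.0 yaw 0.046 tilt 11.47
```

View pics/s9.png

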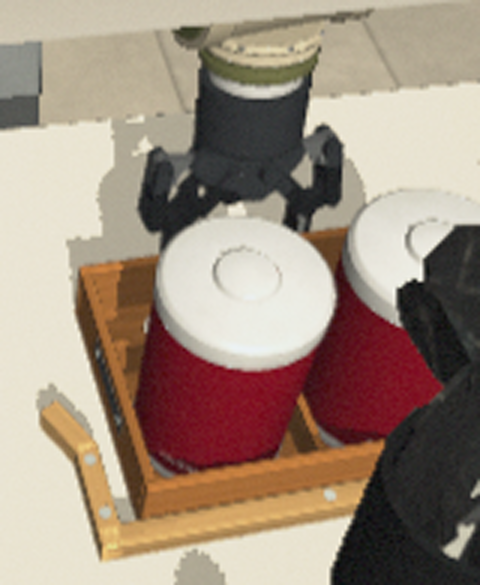

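Force rose to 22 N with no more travel, so it's home against the rail. Drawing back.

>>> move_arm([
  [0.3,0,-0.06,0,0,0],
  [0.5,0,-0.1,0,0,0],
  [1,0,-0.2,0,0,0],
  [1.5,0,-0.3,0,0,0],
  [1.5,0,-0.3,0,0,0],
  [1.5,0,-0.3,0,0,0],
  [1.5,0,-0.3,0,0,0],
  [1.5,0,-0.5,0,0,0],
  [1.5,0,-0.5,0,0,0],
  [1.5,0,-0.5,0,0,0],
])

```text
time_s: 13.55
eef_pos: [419.4, 181.4, 16.7]
ee_rot: [0.105, -0.022, 0.994, 0.002]
force: [-0.5, 0.4, 0.1]
grip_width: 0.992
```

>>> move_arm([
  [0.6,3,-3,0,0,0],
  [0.6,3,-3,0,0,0],
  [0.6,3,-3,0,0,0],
  [0.6,3,-3,0,0,0],
  [0.6,3,-3,0,0,0],
  [0.6,3,-2,0,0,0],
  [0.6,3,-1,0,0,0],
  [0.6,3,0,0,0,0],
  [0.6,3,0,0,0,0],
  [0.6,3,0,0,0,0],
])

```text
time_s: 14.55
eef_pos: [310.0, 478.0, 180.0]
ee_rot: [0.105, -0.023, 0.994, 0.003]
force: [-0.1, -1.2, 0.2]
grip_width: 0.995
```

Run:
```python
from h import *
state()
look("scene","s10.png",(290,120,450,315),3)
cv2.imwrite("pics/t10.png",eyes.capture("top"))
```

```text
t 14.55 pos [310. 478. 180.] F [-0.1 -1.2  0.2] grip 1.0 yaw 0.046 tilt 12.01
```

View pics/s10.png

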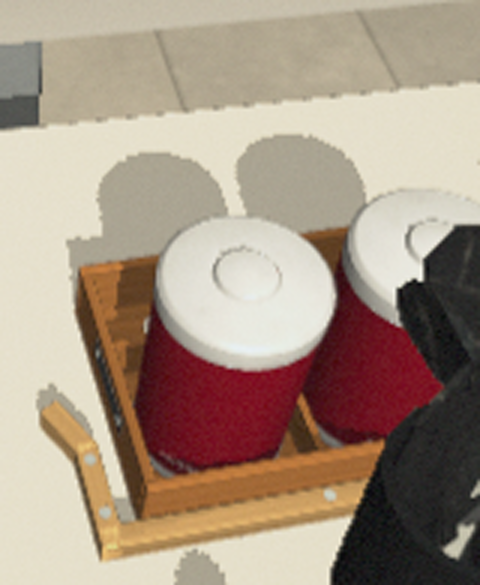

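View pics/t10.png

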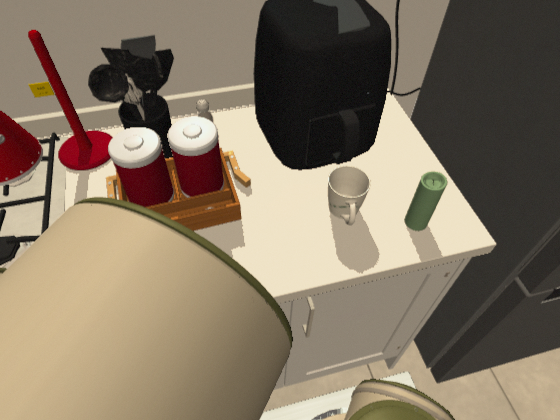

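Run:
```python
from h import *
bt,f,e=sc(149,481,56),sc(80,268,56),sc(365,442,56)
print(bt,f,e,"yaw",np.arctan2(-(e-bt)[0],(e-bt)[1]),np.arctan2((bt-f)[1],(bt-f)[0]))
y=.04;c,s=np.cos(y),np.sin(y);o=bt-np.array([[c,-s],[s,c]])@[93,-125];print(o-O)
look("scene","s11.png",(290,255,420,315),6)
look("top","t11.png",(95,120,265,240),4.6)
```

```text
[734.88343826  74.03213183] [558.65162628  64.109214  ] [727.2090637  218.09559635] yaw 0.053220485406416634 0.05624666270010583
[-8.04083843  3.71313708]
```

View pics/s11.png

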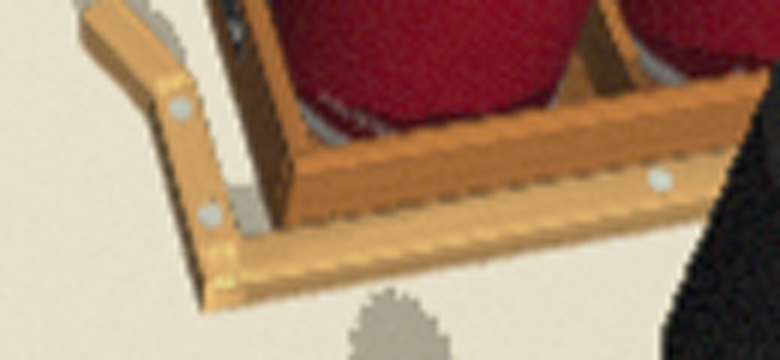

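View pics/t11.png

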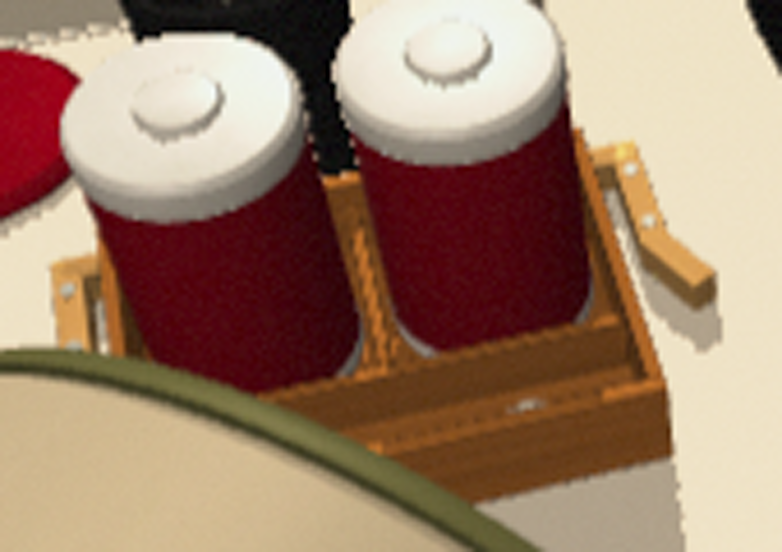

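Run:
```python
from h import *
for x in (735,742):
  for z in (56,22,0): print(x,z,(proj("scene",[x,74,z])-[290,255])*6)
# rail in crop: inner top edge & outer top edge near u=480 
for uv in [(240,238),(290,228),(480,195),(500,258),(210,300)]: print(uv,[ray("scene",(290+uv[0]/6,255+uv[1]/6),z).round(1) for z in (22,0)])
```

```text
735 56 [295.9849527  150.34039462]
735 22 [285.09705385 201.08092918]
735 0 [278.45190369 232.04911466]
742 56 [301.10891705 170.12476783]
742 22 [289.97484522 220.46408287]
742 0 [283.18181682 251.17669207]
(240, 238) [array([745.8,  56.6]), array([735.3,  60.8])]
(290, 228) [array([744.6,  73.4]), array([734.1,  78.1])]
(480, 195) [array([741.9, 137.5]), array([731.3, 144.3])]
(500, 258) [array([764.5, 137.6]), array([754.6, 144.4])]
(210, 300) [array([765.4,  42.7]), array([755.6,  46.4])]
```

Clear gaps show at both side rails, so only the back rail can have stopped the tray. The visible wall and rail edges agree with contact to within about 4 mm, and yaw is within about 0.015 of the rail. Handing in.

```bash
python3 -c "
from h import *
state();print(order.finish_job())"
```

```text
t 14.75 pos [310.3 476.7 179.7] F [-0.2  0.1  0.2] grip 0.99 yaw 0.046 tilt 11.97
the job is handed in; nothing more can be done
None
```

The tray is home against the bay's back rail and the job is handed in at 14.75 s; the hand-in gives no verdict. I turned the tray square with a closed-finger push low on the left of its front wall. Then I slid it straight in with both open fingers low on the wall, and drew back clear.

**Last checks:**
- **Home:** the final creep stopped dead, with the force rising from 5 N to 22 N. There were visible gaps at both side rails, so only the back rail can have stopped it.
- **Square and centred:** the tray is square to the rail within about 0.015 rad and about 4 mm left of the middle.
- **Untouched things:** both canisters are upright, the spoon is still in the tray, and the mug and candle show no visible movement.
- **Robot:** it was touching nothing at hand-in.

**One disagreement:** against my first bay estimate, the tray computed as about 8 mm short, right at the tolerance. That estimate was uncertain by about 5 mm, because the two camera views differed by 7 mm. Measured directly against the rail's edge in the last picture, any gap is at most about 4 mm. I relied on that and on the hard stop, and did not push again.

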